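# Free the tilt tray and tip out the packs

### The job

The tilt tray on its stand is held down by the big wing nut at its right side: unscrew the nut counter-clockwise, in short arcs between the guard pillars, until its wings lie parallel to the tray's side. Then lift the tray by its handle until both battery packs have slid into the catch bin behind it, lower the tray gently until it lies level again, never letting it drop, and let go. Leave the other things on the desk where they are.

Things in the scene. Friction and masses are not known exactly. Their poses are not given: they have to be found in the camera images.
- stand: Fixed grey foot plate (160 x 255 x 8 mm) carrying a tilt tray, its wing nut and, behind, an open catch bin; turned up to 0.25 rad. Origin on the desk top. x axis from the tray's handle over the tray to the bin, y to the tray's left, z up. In its frame (mm) the bin spans x 36 to 216, y -80 to 80; walls 50 high, 4 thick; none towards the tray; inner floor 4 above the desk.
- tray (a joint): Hinge of the aluminium tilt tray (130 long, 120 wide, walls 26 high, floor 4 thick; no wall at its far, hinged edge), rad. 0 = level on its bearers, grows as the handle edge is lifted, stop at 1.25. Not sprung: let go, it falls shut. 0.35 kg. On its slick floor the packs start to slide at 0.08 to 0.15; 0.9 empties it surely.
- tray_handle (a point): Middle of the round handle bar at the tray's robot-side edge: 10 mm thick, 90 mm long along the stand's y axis, on two arms 45 mm out from the tray's front wall. At rest it is 52 mm above the desk, 175 mm before and 26 mm above the hinge line, only the desk below it. Moves and turns with the tray.
- tray_hinge (a point): Middle of the tray's hinge line, in its far edge, 26 mm above the desk; axes as the stand's (the hinge line is y).
- wing_nut (a joint): Turn of the big steel wing nut right of the tray, rad. 0 = tight, at its stop: wings on a line 30 deg counter-clockwise (from above) of the stand's x axis. Grows counter-clockwise, loosening; stop at 2.618, wings parallel to the tray's side (stand's x). Starts at 0 to 0.25. Wings hold the tray's lug down until about 2.3. Takes 0.3 N m throughout, stays where left, does not rise.
- nut_axis (a point): On the nut's axis, 63 mm above the desk, half way up the wings; axes as the stand's. Two flat upright wings 7 mm thick reach 46 mm each way, 49 to 77 mm above the desk, ends rounded; hub 22 mm across, 18 high. Under them the tray's flat lug: 12 to 52 mm left (+y) of the axis, 36 mm to either side in x, top 45 mm above the desk.
- pillar_right (a point): Top of the steel guard pillar on the nut's far side from the tray: 10 mm thick, 95 mm tall, fixed, 52 mm to the right (-y) of the nut's axis in the stand's axes. It stops fingers that follow a wing round that side.
- pillar_left (a point): Top of the second guard pillar, the same size, at (+47, +21) mm from the nut's axis in the stand's axes, between nut, tray and bin.
- bin_floor (a point): Centre of the catch bin's inner floor, 4 mm above the desk. (Of the room: a lamp's round black head, 110 mm across, hangs over the mat at the robot's right, centre x 0.34, y -0.43 m, underside 0.51 m above the desk; a raised wrist can strike it, so swing out low at the start.)
- battery_a: One of two like battery packs side by side in the tray, lying along it: block 34 wide, 68 long, 24 mm high with a short lead and plug at one end (100 mm in all), 0.07 to 0.15 kg. Origin in the underside, 18 mm from the block's lead end, which faces the bin; y axis runs along it to the plain end.
- battery_b: One of two like battery packs side by side in the tray, lying along it: block 34 wide, 68 long, 24 mm high with a short lead and plug at one end (100 mm in all), 0.07 to 0.15 kg. Origin in the underside, 18 mm from the block's lead end, which faces the bin; y axis runs along it to the plain end.
- nut_jar: Bystander: closed clear jar with a black lid, 44 mm across, 52 mm tall, standing to the right of the guard pillars. Origin in its underside.
- tape_roll: Bystander: black tape roll lying flat, 64 mm across, 18 mm high, right of the catch bin. Origin in its underside.
- flux_tin: Bystander: round tin, 50 mm across, 22 mm high, in front of the stand's right corner. Origin in its underside.
- pocket_meter: Bystander: hand-held meter lying flat, 118 x 66 x 36 mm, left of the stand. Origin in its underside.
- screwdriver_blue: Bystander: screwdriver, 135 mm long, 19 mm thick, left of the stand's front. Origin in its underside.
- solder_reel: Bystander: reel standing on its flange, 54 mm across, 38 mm high, right of the stand. Origin in its underside.

How it is judged:
By the outcome, as a careful person would: the job done as asked, in the order asked, and still so for the second after the job is handed in, with the robot touching nothing.
It also fails if it takes over 70 s, if anything falls off the work surface, if the arm or the gripper's body presses on something with over 40 N, if the wrist force passes 120 N, or if a joint passes its speed limit or range.

### The arm

A 6-joint arm with a two-finger parallel gripper is mounted at the origin on a cart in front of the work surface, level with it; the furniture and walls round the work are solid. World frame = base frame: x ahead of the robot, y to its left, z up, the work surface at z = 0. Lengths are in mm, angles in degrees, forces in N, time in s.
With the tool pointing down it reaches from about 350 to 850 mm from the base axis. Payload 8.1 kg.
Tool frame: the origin (TCP) lies on the front face of the gripper's body, between the roots of the fingers; the fingertips stand r.finger_overhang ahead of it and the grasp point (between the pads) lies 54 mm ahead of it (r.finger_overhang is the distance from the TCP to the fingertips, in mm); y points along the fingers, z is the direction in which the jaws open and shut, and the axes are right-handed (so a half turn about y gives the same grasp; the last joint's range is limited). The gripper opens to 85 mm and grips with 20 to 120 N. Pads are 22 mm wide; open, the fingers measure 114 mm over their backs; the gripper's body (76 mm by 85 mm) begins 54 mm behind the grasp point. The pads swing forward as they close: fully open they stand 13 mm farther back than shut.
Start: joints at [67.414, 7.471, 85.268, -0, 87.261, -4.893], TCP at [182.328, 571.631, 303.892] pointing down, gripper open.
Joint ranges: [-169.43, 169.43], [-51.17, 129.36], [1.28, 143.12], [-76.62, 256.62], [0, 156.53], [-152.29, 152.29]. Speed limits (degrees/s): [136.94, 136.94, 159.86, 180, 180, 180].

### API

Orientations are given as [roll, pitch, yaw] about the fixed x, y, z axes, in that order (R = Rz(yaw) Ry(pitch) Rx(roll)).
In Python, from bench import r gives the robot as it stands. The module is installed in compiled form; this text tells all that it offers.
- The arm moves only by the tool arm_command, never from a script. Its argument "increments" is a list of rows, each a list of 6 numbers: the shift along the tool's x, y, z in m, then the turn, a rotation vector about the tool's x, y, z in rad. In form: [[tx, ty, tz, wx, wy, wz], ...]. A call has exactly 10 rows; each row is the pose to reach, as a shift and turn from the pose commanded when the call began, along the tool's axes at that moment; what a row does not reach only later rows make up. A row lasts 1/8 s, in which the tool goes at most 62.5 mm and 10.7 degrees, less where a joint would pass 70% of its speed; a pose out of reach is approached as far as the arm can. A call with a gripper value outside its range is refused whole. "jaw" is the gripper's target within -1 to 1 (shut at 1, half-way at 0, fully open at -1), set as the call begins (left out, the last holds). The fingers move at their own pace and stop on an object; "force" is the grip in N (left out, the last holds). Time passes only in rows, so rows that repeat a pose let the fingers close, or fill a call up. It gives the time, the measured TCP pose, the force and the opening at its end, in the units of the state.
- r.sense(): the state, without advancing time (a new reading comes with each control period).
- r.snapshot(name): name is "scene" or "top" or "wrist"; returns the picture (480x640x3 uint8, red, green, blue); there is no depth.
- r.camera_model(name): a dict with "intrinsics" (3x3 intrinsics, pixels), "cam_to_world" (4x4, takes a point from camera to world coordinates). Camera axes: x right, y down, z forward; pixel columns grow to the right and rows downward; lengths in mm; the calibration is good to about 2 mm. A picture is of the moment at which its call begins: read the wrist's pose just before it. camera_model takes no time and is no camera call; for the wrist camera it gives the pose at the moment of the call.
- r.hand_in(): hands the job in, once; it reports no verdict.
Trained networks look in the newest picture that a camera, given by its name, has taken for a name from the list of things; names that differ only in an ending like _2 or _b are one class to them, and where a whole thing is asked for, a point or a joint stands for the part that bears it (a point fixed in the world has none). Each returns a list of dicts, best first, with "conf" (0 to 1); they miss things now and then, are a little off and sometimes report something else, mostly with a low value. They report only what shows in the picture. A call takes as long as a camera call.
- r.trace(camera, target): "mask" (480x640 bool, what is visible of it) and "position" ([column, row] in pixels, amid what is visible of it).
- r.spot_point(camera, target): "position" ([column, row] in pixels: a listed point, or the origin of a listed thing).
The state is a dict: "time": time; "joint_pos": joint angles; "qd": joint speeds; "joint_efforts": joint torques, N m; "tool_pos": TCP position; "tcp_rot": TCP orientation; "ft_force": force on the tool from outside, world axes, zero at the start; "wrist_torque": the same for the moment, N m; "finger_gap": finger opening in mm.
Only numpy, scipy, OpenCV 4.12 (cv2) and the standard library are available. Lean on these libraries where they do the work, as an engineer would, in place of code of your own. Each camera call takes 0.05 s, during which the arm holds its last target.

## Working session

There is one attempt and no reset: what is moved stays moved. The work goes in short steps, Python scripts to look and compute and a tool call to move; the robot and the scene stay as the last step left them, time stands still between calls to the robot, and variables do not carry over. Pictures are saved under pics/ and viewed, and the job is handed in when it is done.

Besides the shell and the picture viewer there is one more tool, called as name(argument=value, ...), one argument or row to a line, values as JSON. arm_command: Moves the arm, as the interface text tells. Its arguments: {"type":"object","properties":{"increments":{"type":"array","items":{"type":"array","items":{"type":"number"}}},"jaw":{"type":"number"},"force":{"type":"number"}},"required":["increments"]}

```bash
mkdir -p pics
python3 - <<'E'
from bench import r
import cv2
print(r.sense(), r.finger_overhang)
for n in ["scene","top"]:
    im=r.snapshot(n); cv2.imwrite(f"pics/{n}0.png",im[:,:,::-1])
    c=r.camera_model(n); print(n,c["intrinsics"],c["cam_to_world"])
    for t in ["tray_handle","tray_hinge","nut_axis","pillar_right","pillar_left","bin_floor","stand"]:
        print(t,[(d["position"],round(d["conf"],2)) for d in r.spot_point(n,t)][:2])
E
```

```text
{'time': 0.0, 'joint_pos': array([ 6.74146709e+01,  7.51432542e+00,  8.53286649e+01, -3.17048280e-05,
        8.72598705e+01, -4.89356553e+00]), 'qd': array([ 0.11409423,  0.01194562, -0.01416406, -0.07378784,  0.06093805,
        0.01982442]), 'joint_efforts': array([ 1.99149408e-04, -5.69406581e+01, -5.00542653e+01, -1.61607145e-04,
        1.49237568e-02, -2.85123626e-06]), 'tool_pos': array([182.16650517, 571.25541781, 302.85834197]), 'tcp_rot': array([-9.01024886e+01,  8.74299035e-03, -1.76917698e+01]), 'ft_force': array([-0.32150687, -0.07170999,  0.02669197]), 'wrist_torque': array([-0.03017735,  0.00528288,  0.04182412]), 'finger_gap': 85.688351989492} 72.6
scene [[437.381989     0.         322.00631722]
 [  0.         437.381989   244.64227171]
 [  0.           0.           1.        ]] [[ 7.10117503e-01 -5.04983575e-01  4.90637057e-01  1.63096483e+02]
 [-7.04038131e-01 -5.17162119e-01  4.86696675e-01 -2.84143158e+02]
 [ 7.96507313e-03 -6.91039024e-01 -7.22773564e-01  6.79799027e+02]
 [ 0.00000000e+00  0.00000000e+00  0.00000000e+00  1.00000000e+00]]
tray_handle [([236.6, 26
[... 198 characters left out ...]
0.58)]
bin_floor [([344.1, 225.2], 0.95)]
stand [([299.2, 250.0], 0.93)]
top [[460.6159796    0.         313.70831678]
 [  0.         460.6159796  230.38181348]
 [  0.           0.           1.        ]] [[ 1.33931997e-03 -9.91197724e-01  1.32383072e-01  4.55465702e+02]
 [-9.99590920e-01  2.45509530e-03  2.84950100e-02  1.15528440e+02]
 [-2.85692021e-02 -1.32367081e-01 -9.90788957e-01  9.13751268e+02]
 [ 0.00000000e+00  0.00000000e+00  0.00000000e+00  1.00000000e+00]]
tray_handle [([296.0, 244.2], 0.61), ([280.7, 301.1], 0.59)]
tray_hinge [([290.7, 214.3], 0.66)]
nut_axis [([343.6, 264.1], 0.94)]
pillar_right [([372.1, 266.1], 0.76)]
pillar_left [([331.0, 235.9], 0.68)]
bin_floor []
stand []
```

View pics/scene0.png

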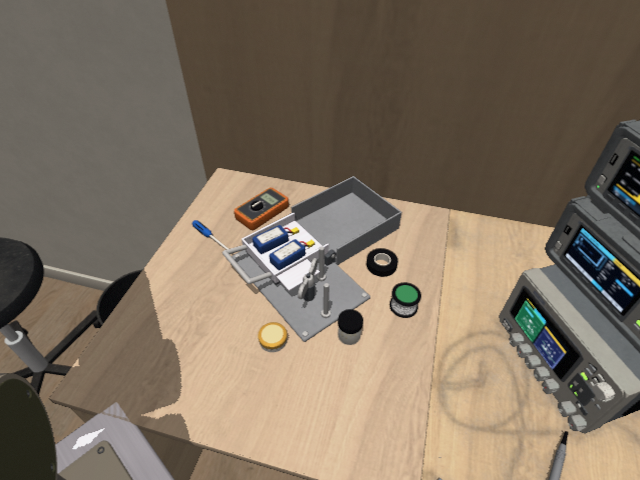

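View pics/top0.png

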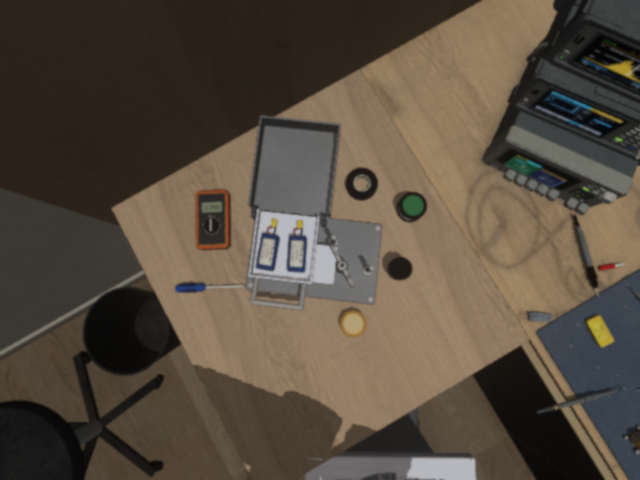

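The scene and top views show the tray with two blue packs, the nut and pillars at about (343,264) in top, and the bin behind. I'll zoom in to fit the stand pose.

Run:
```python
import cv2
a=cv2.imread("pics/top0.png")[200:320,235:395]; cv2.imwrite("pics/top0z.png",cv2.resize(a,None,fx=5,fy=5,interpolation=cv2.INTER_CUBIC))
a=cv2.imread("pics/scene0.png")[205:345,215:375]; cv2.imwrite("pics/scene0z.png",cv2.resize(a,None,fx=4,fy=4,interpolation=cv2.INTER_CUBIC))
```

```text
(no output)
```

View pics/top0z.png

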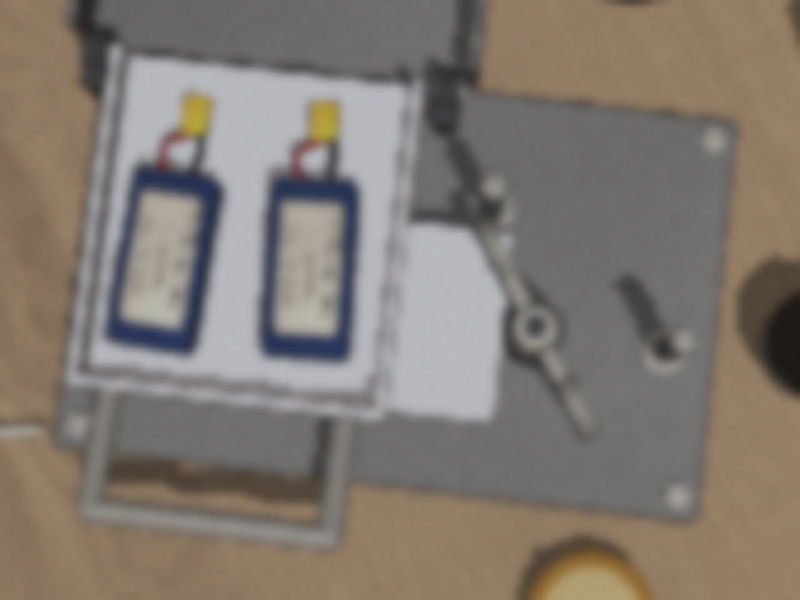

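View pics/scene0z.png

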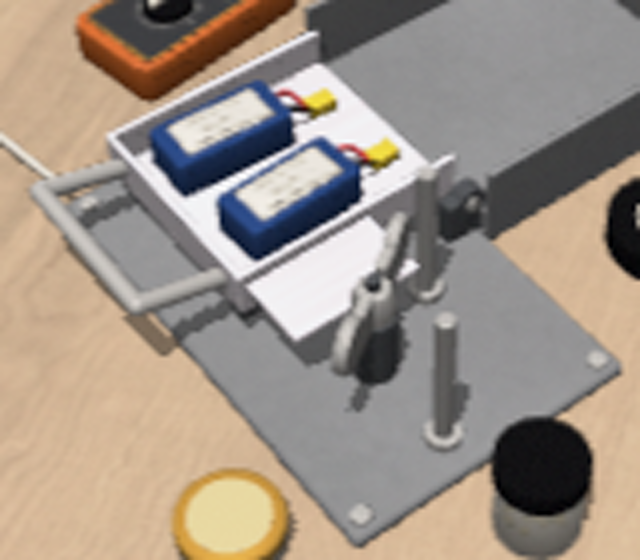

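```bash
cat > h.py <<'E'
import numpy as np, cv2
from bench import r
def proj(cm,P):
    T=np.linalg.inv(cm["cam_to_world"]); p=(T[:3,:3]@np.asarray(P,float).T).T+T[:3,3]
    q=(cm["intrinsics"]@p.T).T; return q[:,:2]/q[:,2:]
E
cat > fit.py <<'E'
from h import *
from scipy.optimize import least_squares
C={n:r.camera_model(n) for n in("top","scene")}
# params: x,y,yaw of hinge ; nut offset nx,ny ; plate corner px,py (front right) 
def pts(p):
    nx,ny,px,py=p[3:7]
    S={"handle":(-175,0,52),"hl":(-175,45,52),"hr":(-175,-45,52),"hub":(nx,ny,67),"nut":(nx,ny,63),"pr":(nx,ny-52,95),"pl":(nx+47,ny+21,95),
     "cf":(px,py,8),"cb":(px+160,py,8),"hinge":(0,0,26)}
    c,s=np.cos(p[2]),np.sin(p[2])
    return {k:(p[0]+c*v[0]-s*v[1],p[1]+s*v[0]+c*v[1],v[2]) for k,v in S.items()}
obs=[("top","handle",(277.2,304.5)),("top","hub",(342,265)),("top","nut",(343.6,264.1)),("top","pr",(372,267)),("top","pl",(332,236.5)),("top","cf",(374,303.5)),("top","cb",(382,224)),
("scene","cb",(369.5,297)),("scene","cf",(305,341)),("scene","pr",(325.5,284)),("scene","pl",(322.3,247)),("scene","nut",(308.5,278)),
("scene","hl",(225.5,252.5)),("scene","hr",(250,280)),("scene","hinge",(308.1,236.1)),("top","hinge",(290.7,214.3))]
def f(p):
    P=pts(p); return np.concatenate([proj(C[c],[P[k]])[0]-o for c,k,o in obs])
s=least_squares(f,[550,150,-.1,-80,-112,-160,-150],loss="soft_l1")
print(np.round(s.x,3))
for o,e in zip(obs,f(s.x).reshape(-1,2)): print(o[:2],np.round(e,1))
for k,v in pts(s.x).items(): print(k,np.round(v,1))
E
python3 fit.py
```

```text
[ 6.06926e+02  1.89220e+02 -1.12000e-01 -8.98250e+01 -1.11315e+02
 -1.56097e+02 -1.83623e+02]
('top', 'handle') [-0.5 -0.4]
('top', 'hub') [-0.4 -0.4]
('top', 'nut') [-2.1  0.6]
('top', 'pr') [-0.6 -0.1]
('top', 'pl') [ 1.2 -0.3]
('top', 'cf') [0.2 1.1]
('top', 'cb') [-0.  -0.7]
('scene', 'cb') [ 1.4 -1. ]
('scene', 'cf') [-1.2  0.2]
('scene', 'pr') [1.3 0.7]
('scene', 'pl') [-0.5  0.8]
('scene', 'nut') [0.1 0. ]
('scene', 'hl') [-0.3  0.9]
('scene', 'hr') [-0.2  1.9]
('scene', 'hinge') [2.8 0.4]
('top', 'hinge') [-1.6 -0.5]
handle [433.  208.8  52. ]
hl [438.  253.5  52. ]
hr [428. 164.  52.]
hub [505.2  88.6  67. ]
nut [505.2  88.6  63. ]
pr [499.4  37.   95. ]
pl [554.3 104.3  95. ]
cf [431.3  24.2   8. ]
cb [590.3   6.3   8. ]
hinge [606.9 189.2  26. ]
```

```bash
cat >> h.py <<'E'
def delta(cur,curyaw,tgt,tgtyaw):
    a=np.radians(curyaw); d=np.array(tgt,float)-cur
    X=np.array([np.cos(a),np.sin(a),0]);Y=np.array([0,0,-1.]);Z=np.array([-np.sin(a),np.cos(a),0])
    return np.round([d@X/1e3,d@Y/1e3,d@Z/1e3,np.radians(curyaw-tgtyaw)],4)
E
python3 -c "
from h import *
print(delta([182.3,571.6,303.9],-17.69,[505,89,230],-153))"
```

```text
[ 0.4541  0.0739 -0.3617  2.3616]
```

arm_command(
  increments=[
    [0.03, 0.005, -0.024, 0, 0.12, 0],
    [0.08, 0.012, -0.063, 0, 0.3, 0],
    [0.13, 0.02, -0.103, 0, 0.48, 0],
    [0.18, 0.029, -0.143, 0, 0.66, 0],
    [0.23, 0.038, -0.183, 0, 0.84, 0],
    [0.28, 0.047, -0.223, 0, 1.02, 0],
    [0.33, 0.055, -0.263, 0, 1.2, 0],
    [0.38, 0.063, -0.303, 0, 1.38, 0],
    [0.425, 0.07, -0.338, 0, 1.56, 0],
    [0.454, 0.074, -0.362, 0, 1.74, 0],
  ],
  jaw=0.0,
  force=50,
)

```text
time: 2.05
tool_pos: [505.9, 86.4, 229.8]
tcp_rot: [-90.0, 0.0, -117.8]
ft_force: [0.0, 1.4, -1.3]
finger_gap: 43.0
```

arm_command(
  increments=[
    [0, 0, 0, 0, 0.12, 0],
    [0, 0, 0, 0, 0.28, 0],
    [0, 0, 0, 0, 0.45, 0],
    [0, 0, 0, 0, 0.58, 0],
    [0, 0, 0, 0, 0.622, 0],
    [0, 0, 0, 0, 0.622, 0],
    [0, 0, 0, 0, 0.622, 0],
    [0, 0, 0, 0, 0.622, 0],
    [0, 0, 0, 0, 0.622, 0],
    [0, 0, 0, 0, 0.622, 0],
  ],
)

```text
time: 3.3
tool_pos: [504.8, 88.8, 229.9]
tcp_rot: [-90.0, -0.0, -153.0]
ft_force: [-0.7, 0.4, 1.0]
finger_gap: 42.5
```

Run:
```python
from h import *
s=r.sense(); print(s["time"],s["tool_pos"],s["tcp_rot"],s["joint_pos"],s["finger_gap"])
c=r.camera_model("wrist"); im=r.snapshot("wrist"); cv2.imwrite("pics/w1.png",im[:,:,::-1]); print(c)
np.save("w1c.npy",c["cam_to_world"])
for t in ["nut_axis","pillar_right","pillar_left","tray_handle"]:
    print(t,[(d["position"],round(d["conf"],2)) for d in r.spot_point("wrist",t)][:2])
```

```text
3.3 [504.82322219  88.80383901 229.88025261] [-9.00015256e+01 -9.54625444e-04 -1.53014210e+02] [ 4.24355886e+00 -3.41037969e+00  1.04238422e+02  1.05675298e-03
  7.91734281e+01  6.72575704e+01] 42.536396329761224
{'intrinsics': array([[429.55160824,   0.        , 325.13110562],
       [  0.        , 429.55160824, 235.64141797],
       [  0.        ,   0.        ,   1.        ]]), 'cam_to_world': array([[ 4.53270515e-01, -8.52861709e-01, -2.59177055e-01,
         5.70657077e+02],
       [-8.91372988e-01, -4.33749073e-01, -1.31590036e-01,
         1.23044812e+02],
       [-1.89704049e-04,  2.90669309e-01, -9.56823556e-01,
         3.00861603e+02],
       [ 0.00000000e+00,  0.00000000e+00,  0.00000000e+00,
         1.00000000e+00]])}
nut_axis [([325.5, 243.5], 0.55), ([285.5, 344.9], 0.32)]
pillar_right []
pillar_left [([342.8, 157.7], 0.95)]
tray_handle [([92.4, 247.5], 0.6)]
```

View pics/w1.png

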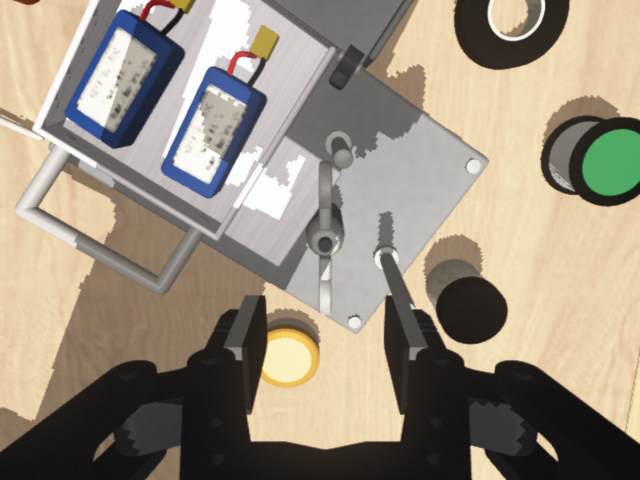

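The wrist view shows the wings vertical in the image (about (325,165) to (325,312)), so the tool yaw already matches the wing. The hub is at (325,243), pillar_left's top at (344,153), and pillar_right runs from (386,257) towards (410,305). I'll refit with these points and leave the pillar height free.

```bash
python3 - <<'E'
import cv2
a=cv2.imread("pics/w1.png")[120:330,270:430]; cv2.imwrite("pics/w1z.png",cv2.resize(a,None,fx=2.8,fy=2.8,interpolation=cv2.INTER_CUBIC))
E
sed -e 's/^C=.*/C={n:r.camera_model(n) for n in("top","scene","wrist")}/' -e 's/nx,ny,px,py=p\[3:7\]/nx,ny,px,py=p[3:7];h=p[7];L=46;ca,sa=L*np.cos(p[8]),L*np.sin(p[8])/' -e 's/,95)/,h)/g' -e 's/"hinge":/"w1":(nx+ca,ny+sa,74),"w2":(nx-ca,ny-sa,74),"hinge":/' -e 's/-150\]/-150,95,.58]/' -e 's/^obs=\[/obs=[("wrist","pl",(344,153)),("wrist","w1",(325,165)),("wrist","w2",(325,311)),("wrist","hub",(325,243)),("wrist","handle",(92.4,247.5)),/' fit.py > fit2.py; python3 fit2.py
```

```text
[ 6.06215e+02  1.91003e+02 -1.18000e-01 -8.85690e+01 -1.12693e+02
 -1.54058e+02 -1.85873e+02  9.60180e+01 -3.08270e+01]
('wrist', 'pl') [-0.3  3.1]
('wrist', 'w1') [ 0.3 -4.5]
('wrist', 'w2') [0.4 7.6]
('wrist', 'hub') [ 0.3 -2.8]
('wrist', 'handle') [ 0.8 -0.2]
('top', 'handle') [-2.1 -0.1]
('top', 'hub') [-0.9 -0.3]
('top', 'nut') [-2.6  0.7]
('top', 'pr') [-1.1  0.2]
('top', 'pl') [ 0.8 -0.3]
('top', 'cf') [0.  1.1]
('top', 'cb') [ 0.3 -0.6]
('scene', 'cb') [ 1.6 -0.8]
('scene', 'cf') [-1.4  0. ]
('scene', 'pr') [0.6 0.3]
('scene', 'pl') [-0.8  0.2]
('scene', 'nut') [-0.4 -0.2]
('scene', 'hl') [-1.3  0.2]
('scene', 'hr') [-1.6  1.3]
('scene', 'hinge') [2.  0.1]
('top', 'hinge') [-2.5 -0.1]
handle [432.4 211.7  52. ]
hl [437.8 256.3  52. ]
hr [427.1 167.   52. ]
hub [505.   89.6  67. ]
nut [505.   89.6  63. ]
pr [498.8  37.9  96. ]
pl [554.1 104.9  96. ]
cf [431.3  24.6   8. ]
cb [590.2   5.7   8. ]
w1 [546.  110.4  74. ]
w2 [464.   68.7  74. ]
hinge [606.2 191.   26. ]
```

View pics/w1z.png

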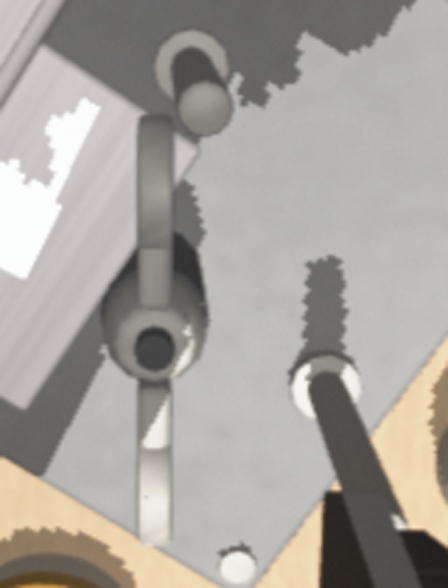

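arm_command(
  increments=[
    [-0.008, 0.005, 0, 0, 0, 0],
    [-0.02, 0.02, 0, 0, 0, 0],
    [-0.027, 0.04, 0, 0, 0, 0],
    [-0.027, 0.06, 0, 0, 0, 0],
    [-0.027, 0.078, 0, 0, 0, 0],
    [-0.027, 0.088, 0, 0, 0, 0],
    [-0.027, 0.092, 0, 0, 0, 0],
    [-0.027, 0.092, 0, 0, 0, 0],
    [-0.027, 0.092, 0, 0, 0, 0],
    [-0.027, 0.092, 0, 0, 0, 0],
  ],
)

```text
time: 4.8
tool_pos: [529.3, 101.0, 138.6]
tcp_rot: [-90.0, 0.1, -153.0]
ft_force: [-0.2, 0.8, -0.2]
finger_gap: 42.5
```

Run:
```python
from h import *
s=r.sense(); print(s["time"],s["tool_pos"],s["tcp_rot"],s["ft_force"],s["finger_gap"])
for n in ["wrist","scene"]:
    im=r.snapshot(n)
    if n=="scene": im=cv2.resize(im[150:350,200:420],None,fx=3,fy=3)
    cv2.imwrite(f"pics/{n}2.png",im[:,:,::-1])
```

```text
4.8 [529.33020703 101.04499374 138.60025936] [-8.99739499e+01  6.63094000e-02 -1.53026567e+02] [-0.20283576  0.77979642 -0.16605443] 42.53912794222365
```

View pics/wrist2.png

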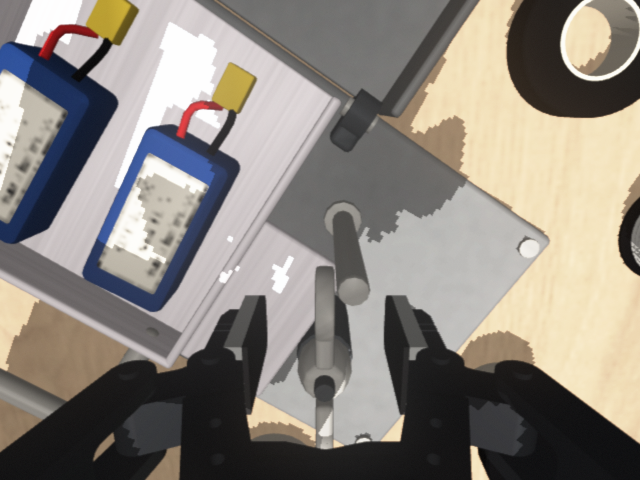

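View pics/scene2.png

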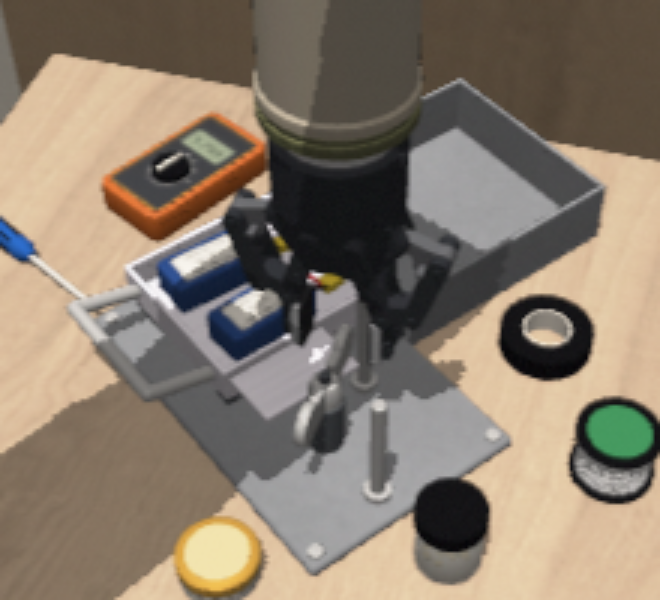

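The wing (column 325) is centred between the pads (265 and 385), and pillar_left's top at (353,290) is clear of the fingers. Closing now.

arm_command(
  increments=[
    [0, 0, 0, 0, 0, 0],
    [0, 0, 0, 0, 0, 0],
    [0, 0, 0, 0, 0, 0],
    [0, 0, 0, 0, 0, 0],
    [0, 0, 0, 0, 0, 0],
    [0, 0, 0, 0, 0, 0],
    [0, 0, 0, 0, 0, 0],
    [0, 0, 0, 0, 0, 0],
    [0, 0, 0, 0, 0, 0],
    [0, 0, 0, 0, 0, 0],
  ],
  jaw=1.0,
  force=50,
)

```text
time: 6.15
tool_pos: [528.9, 101.1, 138.0]
tcp_rot: [-90.0, 0.0, -153.0]
ft_force: [-2.9, 1.3, 5.0]
finger_gap: 5.4
```

Run:
```python
from h import *
s=r.sense(); print(s["time"],s["tool_pos"],s["tcp_rot"],s["ft_force"],s["finger_gap"])
im=r.snapshot("wrist");cv2.imwrite(f"pics/wrist3.png",im[:,:,::-1])
```

```text
6.15 [528.91337831 101.07918986 137.9995503 ] [-9.00044538e+01  2.69636956e-03 -1.53022765e+02] [-2.87787057  1.31941681  5.02222738] 5.368938375186299
```

View pics/wrist3.png

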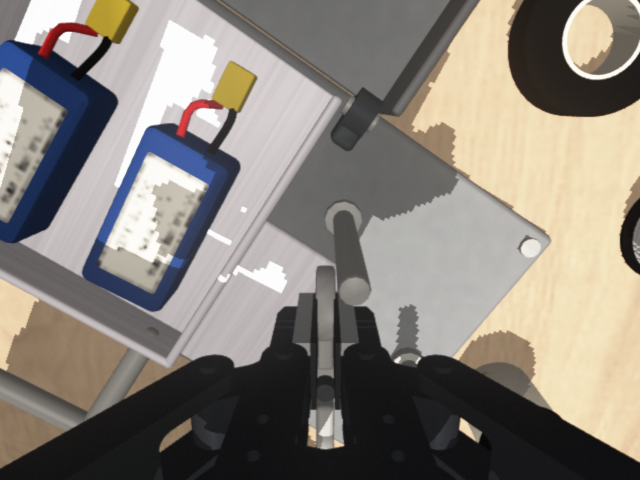

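arm_command(
  increments=[
    [0.0001, 0, -0.0019, 0, -0.0698, 0],
    [0.0004, 0, -0.0047, 0, -0.1745, 0],
    [0.001, 0, -0.0074, 0, -0.2793, 0],
    [0.0021, 0, -0.0105, 0, -0.4014, 0],
    [0.0036, 0, -0.0135, 0, -0.5236, 0],
    [0.0054, 0, -0.0162, 0, -0.6458, 0],
    [0.0076, 0, -0.0188, 0, -0.7679, 0],
    [0.0096, 0, -0.0207, 0, -0.8727, 0],
    [0.0096, 0, -0.0207, 0, -0.8727, 0],
    [0.0096, 0, -0.0207, 0, -0.8727, 0],
  ],
)

```text
time: 7.45
tool_pos: [510.5, 115.7, 138.0]
tcp_rot: [-90.1, 0.0, -103.0]
ft_force: [-5.4, 3.3, 8.0]
finger_gap: 5.6
```

Run:
```python
from h import *
s=r.sense(); print(s["time"],s["tool_pos"],s["tcp_rot"],s["ft_force"],s["wrist_torque"],s["finger_gap"])
im=r.snapshot("wrist");cv2.imwrite(f"pics/wrist4.png",im[:,:,::-1])
```

```text
7.45 [510.49980576 115.66251616 138.02096337] [-9.00664149e+01  3.23139572e-02 -1.03000331e+02] [-5.37314113  3.31359521  8.04573942] [ 0.50661239  0.999323   -0.07678811] 5.622836431470744
```

View pics/wrist4.png

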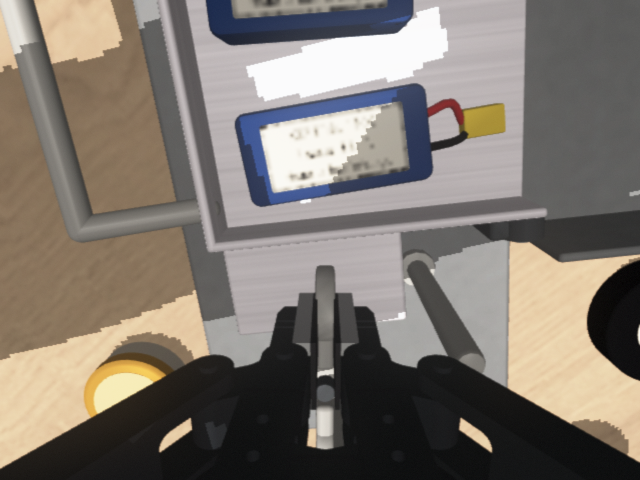

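The wing turned with the tool and forces stay under 10 N. Second arc, 50°.

arm_command(
  increments=[
    [0.0001, 0, -0.0019, 0, -0.0698, 0],
    [0.0004, 0, -0.0047, 0, -0.1745, 0],
    [0.001, 0, -0.0074, 0, -0.2793, 0],
    [0.0021, 0, -0.0105, 0, -0.4014, 0],
    [0.0036, 0, -0.0135, 0, -0.5236, 0],
    [0.0054, 0, -0.0162, 0, -0.6458, 0],
    [0.0076, 0, -0.0188, 0, -0.7679, 0],
    [0.0096, 0, -0.0207, 0, -0.8727, 0],
    [0.0096, 0, -0.0207, 0, -0.8727, 0],
    [0.0096, 0, -0.0207, 0, -0.8727, 0],
  ],
)

```text
time: 8.75
tool_pos: [487.6, 110.9, 138.0]
tcp_rot: [-90.1, 0.1, -53.0]
ft_force: [-10.6, 3.2, 12.4]
finger_gap: 5.6
```

Run:
```python
from h import *
s=r.sense(); print(s["time"],s["tool_pos"],s["tcp_rot"],s["ft_force"],s["wrist_torque"],s["finger_gap"])
im=r.snapshot("wrist");cv2.imwrite(f"pics/wrist5.png",im[:,:,::-1])
```

```text
8.75 [487.55863839 110.85331329 137.99480578] [-90.10177632   0.11842683 -52.9997408 ] [-10.5644       3.19295372  12.36293925] [0.37718107 1.72184538 0.03570292] 5.604289751480104
```

View pics/wrist5.png

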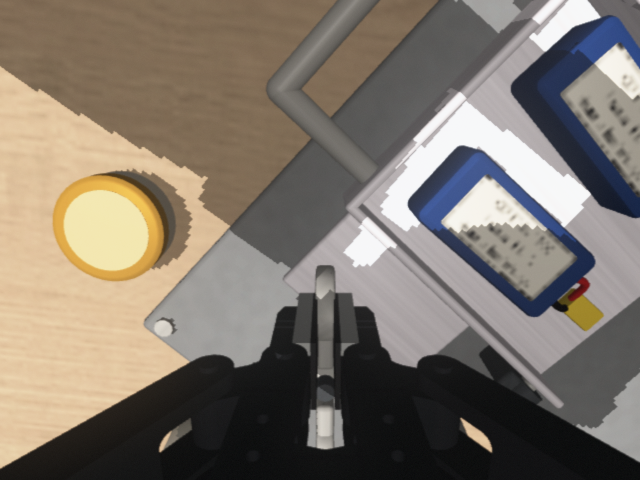

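arm_command(
  increments=[
    [0.0001, 0, -0.0019, 0, -0.0698, 0],
    [0.0004, 0, -0.0047, 0, -0.1745, 0],
    [0.001, 0, -0.0074, 0, -0.2793, 0],
    [0.0021, 0, -0.0105, 0, -0.4014, 0],
    [0.0036, 0, -0.0135, 0, -0.5236, 0],
    [0.0054, 0, -0.0162, 0, -0.6458, 0],
    [0.0073, 0, -0.0184, 0, -0.7505, 0],
    [0.0086, 0, -0.0197, 0, -0.8203, 0],
    [0.0086, 0, -0.0197, 0, -0.8203, 0],
    [0.0086, 0, -0.0197, 0, -0.8203, 0],
  ],
)

```text
time: 10.05
tool_pos: [476.7, 91.7, 138.0]
tcp_rot: [-90.0, 0.2, -6.0]
ft_force: [-12.7, 0.6, 14.8]
finger_gap: 5.1
```

Run:
```python
from h import *
s=r.sense(); print(s["time"],s["tool_pos"],s["tcp_rot"],s["ft_force"],s["wrist_torque"],s["finger_gap"])
im=r.snapshot("wrist");cv2.imwrite(f"pics/wrist6.png",im[:,:,::-1])
```

```text
10.05 [476.66802049  91.6967386  138.00163271] [-90.03447201   0.21210798  -6.01838737] [-12.71559819   0.58396384  14.76397341] [ 0.0500274   2.13520059 -0.15085009] 5.107442061031201
```

View pics/wrist6.png

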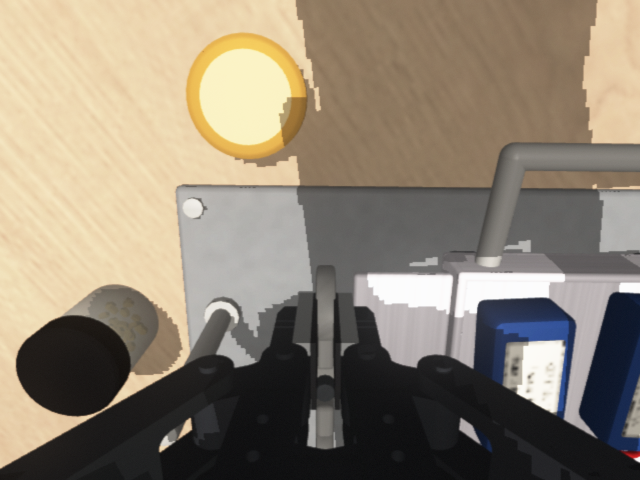

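The front edge of the plate is horizontal in the image (rows 186–188), so the wings are parallel to the tray's side within about 0.3°. I'll release, rise and go to a spot above the handle.

arm_command(
  increments=[
    [0, 0, 0, 0, 0, 0],
    [0, 0, 0, 0, 0, 0],
    [0, 0, 0, 0, 0, 0],
    [0, 0, 0, 0, 0, 0],
    [0, -0.01, 0, 0, 0, 0],
    [0, -0.035, 0, 0, 0, 0],
    [0, -0.06, 0, 0, 0, 0],
    [-0.006, -0.06, 0.012, 0, 0.12, 0],
    [-0.018, -0.06, 0.037, 0, 0.3, 0],
    [-0.031, -0.06, 0.063, 0, 0.48, 0],
  ],
  jaw=0.15,
)

```text
time: 11.35
tool_pos: [453.9, 158.2, 198.9]
tcp_rot: [-90.0, -0.0, -33.9]
ft_force: [0.6, 0.0, -0.8]
finger_gap: 36.3
```

Run:
```python
from h import *
# commanded pose: (x,y) from measured start with shift
c=np.radians(-6.02);cur=np.array([476.5,91.8,198])+[-31*np.cos(c)-63*np.sin(c),-31*np.sin(c)+63*np.cos(c),0]
print(cur, delta(cur,-6.02-27.5,[432.7,210,198],-96.5))
```

```text
[452.27811769 157.70372082 198.        ] [-0.0452  0.      0.0328  1.0992]
```

arm_command(
  increments=[
    [-0.008, 0, 0.006, 0, 0.15, 0],
    [-0.016, 0, 0.012, 0, 0.32, 0],
    [-0.024, 0, 0.018, 0, 0.49, 0],
    [-0.032, 0, 0.024, 0, 0.66, 0],
    [-0.039, 0, 0.029, 0, 0.83, 0],
    [-0.0452, 0, 0.0328, 0, 1.0, 0],
    [-0.0452, 0, 0.0328, 0, 1.099, 0],
    [-0.0452, 0, 0.0328, 0, 1.099, 0],
    [-0.0452, 0, 0.0328, 0, 1.099, 0],
    [-0.0452, 0, 0.0328, 0, 1.099, 0],
  ],
)

```text
time: 12.6
tool_pos: [434.4, 209.9, 198.1]
tcp_rot: [-90.0, 0.0, -96.4]
ft_force: [0.6, 0.3, 0.4]
finger_gap: 36.1
```

Run:
```python
from h import *
s=r.sense(); print(s["time"],s["tool_pos"],s["tcp_rot"],s["ft_force"],s["finger_gap"])
c=r.camera_model("wrist");im=r.snapshot("wrist");cv2.imwrite(f"pics/wrist7.png",im[:,:,::-1])
print(r.spot_point("wrist","tray_handle"))
print(proj(c,[[432.7,210,52]]))
im=r.snapshot("scene");cv2.imwrite(f"pics/scene7.png",cv2.resize(im[150:350,200:420],None,fx=3,fy=3)[:,:,::-1])
```

```text
12.6 [434.35354487 209.85522769 198.07204687] [-8.99905339e+01  4.84206342e-03 -9.64271253e+01] [0.56663031 0.34358784 0.43482426] 36.085609328599496
[{'position': [323.9, 253.1], 'conf': 0.58}]
[[322.56809083 251.51405349]]
```

View pics/wrist7.png

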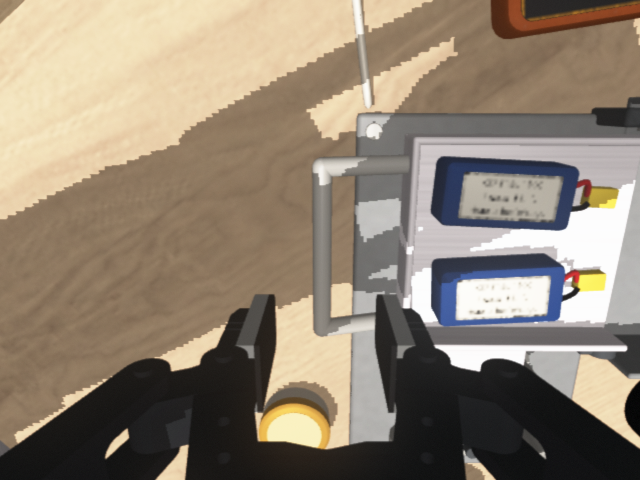

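View pics/scene7.png

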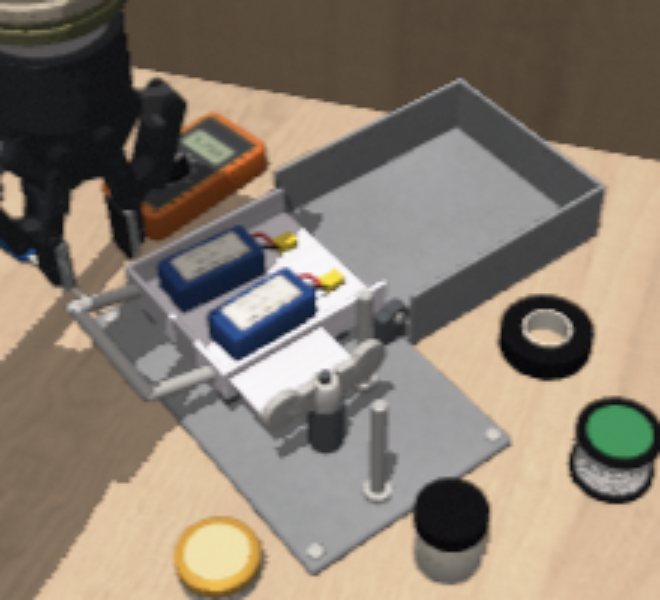

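The handle bar shows as a vertical line at column 322, rows 165–333; the pads are centred at 325, so I shift 1.7 mm. The scene view confirms the wings lie along the tray side. Descending and gripping next.

arm_command(
  increments=[
    [0, 0.008, -0.0017, 0, 0, 0],
    [0, 0.025, -0.0017, 0, 0, 0],
    [0, 0.045, -0.0017, 0, 0, 0],
    [0, 0.065, -0.0017, 0, 0, 0],
    [0, 0.08, -0.0017, 0, 0, 0],
    [0, 0.088, -0.0017, 0, 0, 0],
    [0, 0.088, -0.0017, 0, 0, 0],
    [0, 0.088, -0.0017, 0, 0, 0],
    [0, 0.088, -0.0017, 0, 0, 0],
    [0, 0.088, -0.0017, 0, 0, 0],
  ],
)

```text
time: 14.0
tool_pos: [432.9, 210.2, 110.4]
tcp_rot: [-90.0, 0.0, -96.5]
ft_force: [-0.3, -1.0, 0.2]
finger_gap: 36.7
```

arm_command(
  increments=[
    [0, 0, 0, 0, 0, 0],
    [0, 0, 0, 0, 0, 0],
    [0, 0, 0, 0, 0, 0],
    [0, 0, 0, 0, 0, 0],
    [0, 0, 0, 0, 0, 0],
    [0, 0, 0, 0, 0, 0],
    [0, 0, 0, 0, 0, 0],
    [0, 0, 0, 0, 0, 0],
    [0, 0, 0, 0, 0, 0],
    [0, 0, 0, 0, 0, 0],
  ],
  jaw=1.0,
  force=50,
)

```text
time: 15.25
tool_pos: [432.6, 210.2, 110.1]
tcp_rot: [-90.0, 0.0, -96.5]
ft_force: [-2.9, -0.1, 5.7]
finger_gap: 8.2
```

Run:
```python
from h import *
s=r.sense(); print(s["time"],s["tool_pos"],s["tcp_rot"],s["ft_force"],s["finger_gap"])
c=r.camera_model("wrist");im=r.snapshot("wrist");cv2.imwrite(f"pics/wrist8.png",im[:,:,::-1])
# arc increments (tool x,y,z m) for lift angles
R=np.hypot(175,26);a0=np.arctan2(26,175)
for th in [.02,.06,.12,.2,.28,.36,.44,.52,.6,.68,.76,.84,.92,1.0]:
    print(th, np.round([-R*np.sin(a0+th)+26, R*(np.cos(a0)-np.cos(a0+th))],1))
```

```text
15.25 [432.57303309 210.15576816 110.07530148] [-9.00048769e+01  1.04351676e-03 -9.64883967e+01] [-2.86771235 -0.07052896  5.67803545] 8.249893813037575
0.02 [-3.5  0.6]
0.06 [-10.4   1.9]
0.12 [-20.8   4.4]
0.2 [-34.2   8.7]
0.28 [-47.3  14. ]
0.36 [-60.   20.4]
0.44 [-72.1  27.7]
0.52 [-83.5  36.1]
0.6 [-94.3  45.2]
0.68 [-104.3   55.3]
0.76 [-113.4   66.1]
0.84 [-121.7   77.6]
0.92 [-129.    89.7]
1.0 [-135.3  102.3]
```

View pics/wrist8.png

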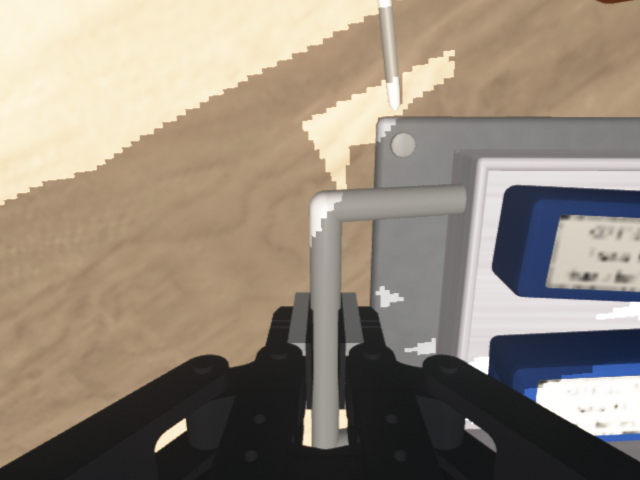

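arm_command(
  increments=[
    [0, -0.0035, 0.0006, 0, 0, 0],
    [0, -0.0104, 0.0019, 0, 0, 0],
    [0, -0.0174, 0.0036, 0, 0, 0],
    [0, -0.0243, 0.0055, 0, 0, 0],
    [0, -0.031, 0.0076, 0, 0, 0],
    [0, -0.0375, 0.01, 0, 0, 0],
    [0, -0.044, 0.0126, 0, 0, 0],
    [0, -0.0505, 0.0155, 0, 0, 0],
    [0, -0.056, 0.0182, 0, 0, 0],
    [0, -0.06, 0.0204, 0, 0, 0],
  ],
)

```text
time: 16.55
tool_pos: [452.2, 207.8, 170.1]
tcp_rot: [-90.1, -0.0, -96.5]
ft_force: [-6.7, 2.6, 0.2]
finger_gap: 8.2
```

Run:
```python
from h import *
s=r.sense(); print(s["time"],s["tool_pos"],s["tcp_rot"],s["ft_force"],s["finger_gap"])
c=r.camera_model("wrist");im=r.snapshot("wrist");cv2.imwrite(f"pics/wrist9.png",im[:,:,::-1])
im=r.snapshot("scene");cv2.imwrite(f"pics/scene9.png",cv2.resize(im[150:350,200:420],None,fx=3,fy=3)[:,:,::-1])
R=np.hypot(175,26);a0=np.arctan2(26,175)
f=lambda th:np.array([-R*np.sin(a0+th)+26, R*(np.cos(a0)-np.cos(a0+th))])
for th in [.39,.46,.53,.6,.67,.74,.81,.88,.95,1.0]: print(th,np.round(f(th)-f(.36),1))
```

```text
16.55 [452.15242196 207.83330286 170.13286374] [-9.01264614e+01 -2.29115316e-02 -9.64838699e+01] [-6.73565321  2.64364843  0.19648481] 8.178300778187037
0.39 [-4.6  2.6]
0.46 [-15.    9.4]
0.53 [-24.9  16.8]
0.6 [-34.3  24.9]
0.67 [-43.1  33.6]
0.74 [-51.2  42.9]
0.81 [-58.7  52.8]
0.88 [-65.5  63.2]
0.95 [-71.5  74. ]
1.0 [-75.3  81.9]
```

View pics/wrist9.png

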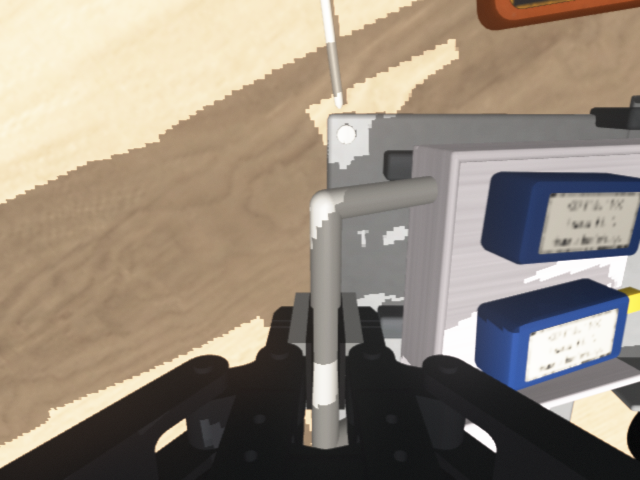

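View pics/scene9.png

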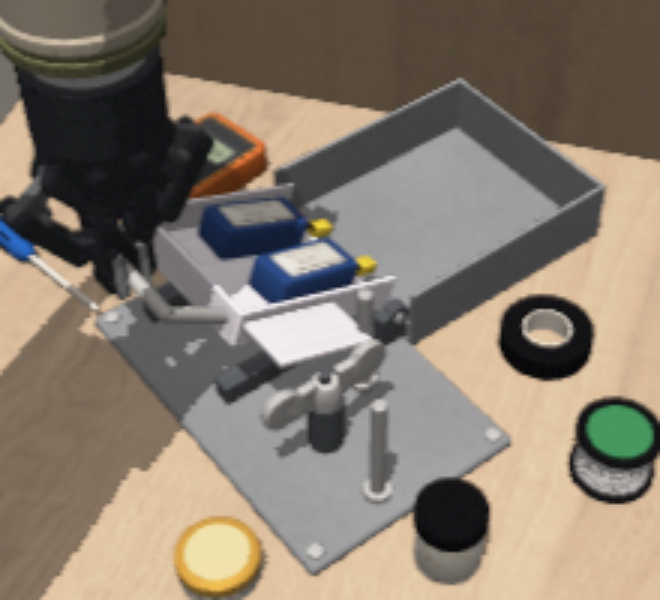

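The tray is lifting with the packs starting to slide, and forces are small. Continuing to 1.0 rad.

arm_command(
  increments=[
    [0, -0.0046, 0.0026, 0, 0, 0],
    [0, -0.015, 0.0094, 0, 0, 0],
    [0, -0.0249, 0.0168, 0, 0, 0],
    [0, -0.0343, 0.0249, 0, 0, 0],
    [0, -0.0431, 0.0336, 0, 0, 0],
    [0, -0.0512, 0.0429, 0, 0, 0],
    [0, -0.0587, 0.0528, 0, 0, 0],
    [0, -0.0655, 0.0632, 0, 0, 0],
    [0, -0.0715, 0.074, 0, 0, 0],
    [0, -0.0753, 0.0819, 0, 0, 0],
  ],
)

```text
time: 17.9
tool_pos: [535.2, 198.3, 248.2]
tcp_rot: [-89.9, 0.0, -96.5]
ft_force: [-8.1, -1.3, 11.1]
finger_gap: 7.8
```

arm_command(
  increments=[
    [0, 0, 0, 0, 0, 0],
    [0, 0, 0, 0, 0, 0],
    [0, 0, 0, 0, 0, 0],
    [0, 0, 0, 0, 0, 0],
    [0, 0, 0, 0, 0, 0],
    [0, 0, 0, 0, 0, 0],
    [0, 0, 0, 0, 0, 0],
    [0, 0, 0, 0, 0, 0],
    [0, 0, 0, 0, 0, 0],
    [0, 0, 0, 0, 0, 0],
  ],
)

```text
time: 19.15
tool_pos: [534.9, 198.3, 248.1]
tcp_rot: [-89.8, 0.0, -96.5]
ft_force: [-7.5, -2.0, 11.2]
finger_gap: 7.6
```

Run:
```python
from h import *
s=r.sense(); print(s["time"],s["tool_pos"],s["tcp_rot"],s["ft_force"],s["finger_gap"])
im=r.snapshot("wrist");cv2.imwrite(f"pics/wrist10.png",im[:,:,::-1])
im=r.snapshot("scene");cv2.imwrite(f"pics/scene10.png",cv2.resize(im[150:350,200:420],None,fx=3,fy=3)[:,:,::-1])
im=r.snapshot("top");cv2.imwrite(f"pics/top10.png",cv2.resize(im[100:320,200:420],None,fx=2.5,fy=2.5)[:,:,::-1])
R=np.hypot(175,26);a0=np.arctan2(26,175)
f=lambda th:np.array([-R*np.sin(a0+th)+26, R*(np.cos(a0)-np.cos(a0+th))])
for th in [.98,.94,.89,.84,.79,.74,.69,.64,.59,.55]: print(th,np.round(f(th)-f(1.0),1))
```

```text
19.15 [534.94918466 198.30065028 248.06230001] [-8.98478833e+01  8.97587382e-03 -9.64947286e+01] [-7.52672069 -1.992359   11.18353379] 7.643249781688376
0.98 [ 1.5 -3.2]
0.94 [ 4.6 -9.5]
0.89 [  9.  -17.3]
0.84 [ 13.6 -24.8]
0.79 [ 18.7 -32. ]
0.74 [ 24.1 -39. ]
0.69 [ 29.9 -45.7]
0.64 [ 35.9 -52.2]
0.59 [ 42.3 -58.3]
0.55 [ 47.7 -62.9]
```

View pics/scene10.png

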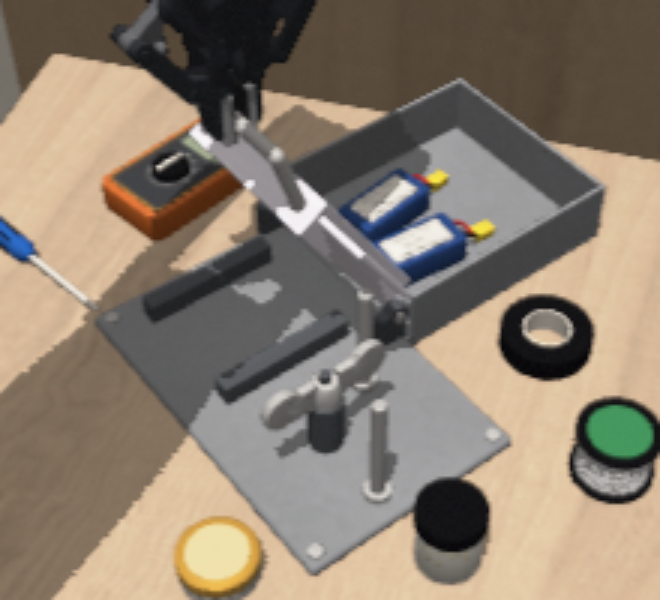

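View pics/wrist10.png

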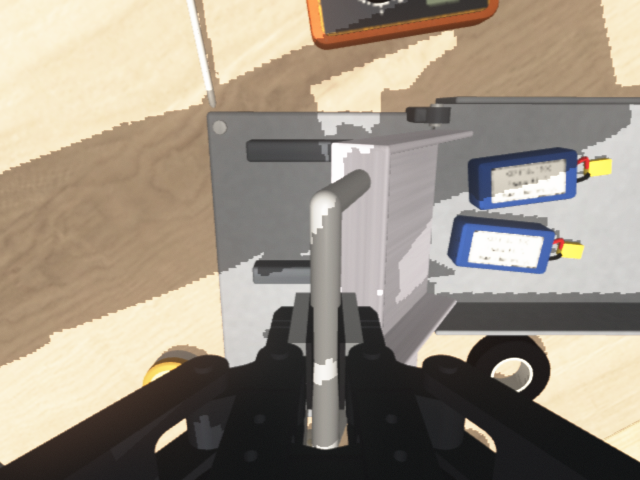

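View pics/top10.png

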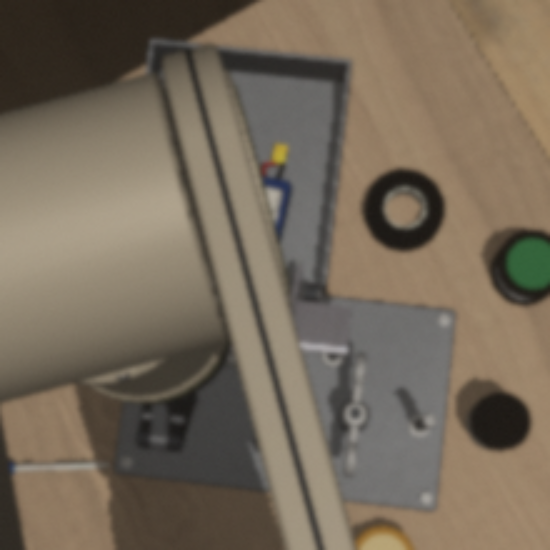

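Run:
```python
from h import *
c=r.camera_model("wrist");T=c["cam_to_world"];K=np.linalg.inv(c["intrinsics"])
def back(u,v,z):
    d=T[:3,:3]@(K@[u,v,1]);o=T[:3,3];return o+d*(z-o[2])/d[2]
cs,sn=np.cos(-.115),np.sin(-.115)
for n,u,v in[("Rnear",460,218),("Rfar",555,225),("Rfar2",548,272),("Lnear",474,162),("Lfar",575,150)]:
    p=back(u,v,28);d=p[:2]-[606.5,190]
    print(n,np.round([cs*d[0]+sn*d[1],-sn*d[0]+cs*d[1]],1))
```

```text
Rnear [22.6 -0.6]
Rfar [89.9 -5.7]
Rfar2 [ 90.4 -41.1]
Lnear [28.4 38.3]
Lfar [95.2 46.3]
```

Run:
```python
from h import *
c=r.camera_model("wrist");T=c["cam_to_world"];K=np.linalg.inv(c["intrinsics"])
def back(u,v,z):
    d=T[:3,:3]@(K@[u,v,1]);o=T[:3,3];return o+d*(z-o[2])/d[2]
cs,sn=np.cos(-.115),np.sin(-.115)
for z in(50,54):
    p=back(437,99,z);d=p[:2]-[606.5,190]
    print(np.round([cs*d[0]+sn*d[1],-sn*d[0]+cs*d[1]],1))
```

```text
[-5.1 78.4]
[-6.1 78.4]
```

Both packs lie flat in the bin. Their plain ends are 22–28 mm beyond the hinge line, so they're clear of the tray. Lowering slowly.

arm_command(
  increments=[
    [0, 0.0015, -0.0032, 0, 0, 0],
    [0, 0.0046, -0.0095, 0, 0, 0],
    [0, 0.009, -0.0173, 0, 0, 0],
    [0, 0.0136, -0.0248, 0, 0, 0],
    [0, 0.0187, -0.032, 0, 0, 0],
    [0, 0.0241, -0.039, 0, 0, 0],
    [0, 0.0299, -0.0457, 0, 0, 0],
    [0, 0.0359, -0.0522, 0, 0, 0],
    [0, 0.0423, -0.0583, 0, 0, 0],
    [0, 0.0477, -0.0629, 0, 0, 0],
  ],
)

```text
time: 20.55
tool_pos: [472.0, 205.6, 198.7]
tcp_rot: [-89.9, 0.0, -96.5]
ft_force: [-5.9, -0.6, 4.0]
finger_gap: 8.1
```

Run:
```python
from h import *
s=r.sense(); print(s["time"],s["tool_pos"],s["tcp_rot"],s["ft_force"],s["finger_gap"])
R=np.hypot(175,26);a0=np.arctan2(26,175)
f=lambda th:np.array([-R*np.sin(a0+th)+26, R*(np.cos(a0)-np.cos(a0+th))])
for th in [.53,.49,.44,.39,.34,.29,.24,.2,.17,.15]: print(th,np.round(f(th)-f(.55),1))
for th in [.14,.125,.11,.09,.07,.05,.035,.02,.01,.0]: print(th,np.round(f(th)-f(.15),1))
```

```text
20.55 [471.97271385 205.58450691 198.66766913] [-8.99224075e+01  8.07044351e-04 -9.64837328e+01] [-5.90742985 -0.61938116  4.00143343] 8.137815985829107
0.53 [ 2.7 -2.2]
0.49 [ 8.3 -6.6]
0.44 [ 15.6 -11.7]
0.39 [ 23.1 -16.4]
0.34 [ 30.8 -20.7]
0.29 [ 38.7 -24.7]
0.24 [ 46.8 -28.2]
0.2 [ 53.4 -30.7]
0.17 [ 58.4 -32.5]
0.15 [ 61.8 -33.5]
0.14 [ 1.7 -0.5]
0.125 [ 4.2 -1.2]
0.11 [ 6.8 -1.9]
0.09 [10.2 -2.8]
0.07 [13.7 -3.6]
0.05 [17.1 -4.3]
0.035 [19.8 -4.8]
0.02 [22.4 -5.3]
0.01 [24.1 -5.6]
0.0 [25.9 -5.9]
```

arm_command(
  increments=[
    [0, 0.0027, -0.0022, 0, 0, 0],
    [0, 0.0083, -0.0066, 0, 0, 0],
    [0, 0.0156, -0.0117, 0, 0, 0],
    [0, 0.0231, -0.0164, 0, 0, 0],
    [0, 0.0308, -0.0207, 0, 0, 0],
    [0, 0.0387, -0.0247, 0, 0, 0],
    [0, 0.0468, -0.0282, 0, 0, 0],
    [0, 0.0534, -0.0307, 0, 0, 0],
    [0, 0.0584, -0.0325, 0, 0, 0],
    [0, 0.0618, -0.0335, 0, 0, 0],
  ],
)

```text
time: 21.8
tool_pos: [438.6, 209.5, 135.6]
tcp_rot: [-90.0, 0.0, -96.5]
ft_force: [-2.3, 0.5, 1.7]
finger_gap: 7.8
```

arm_command(
  increments=[
    [0, 0.0017, -0.0005, 0, 0, 0],
    [0, 0.0042, -0.0012, 0, 0, 0],
    [0, 0.0068, -0.0019, 0, 0, 0],
    [0, 0.0102, -0.0028, 0, 0, 0],
    [0, 0.0137, -0.0036, 0, 0, 0],
    [0, 0.0165, -0.0042, 0, 0, 0],
    [0, 0.0188, -0.0047, 0, 0, 0],
    [0, 0.0205, -0.005, 0, 0, 0],
    [0, 0.0218, -0.0052, 0, 0, 0],
    [0, 0.023, -0.0055, 0, 0, 0],
  ],
)

```text
time: 23.05
tool_pos: [433.1, 210.1, 112.6]
tcp_rot: [-90.0, 0.0, -96.5]
ft_force: [2.9, 0.9, -1.7]
finger_gap: 7.7
```

Run:
```python
from h import *
s=r.sense(); print(s["time"],s["tool_pos"],s["tcp_rot"],s["ft_force"],s["finger_gap"])
im=r.snapshot("wrist");cv2.imwrite(f"pics/wrist11.png",im[:,:,::-1])
im=r.snapshot("scene");cv2.imwrite(f"pics/scene11.png",cv2.resize(im[150:350,200:420],None,fx=3,fy=3)[:,:,::-1])
```

```text
23.05 [433.05200861 210.10869445 112.60930895] [-8.99910827e+01  1.08213931e-02 -9.64954334e+01] [ 2.877266    0.90323904 -1.72844773] 7.70465301546728
```

View pics/scene11.png

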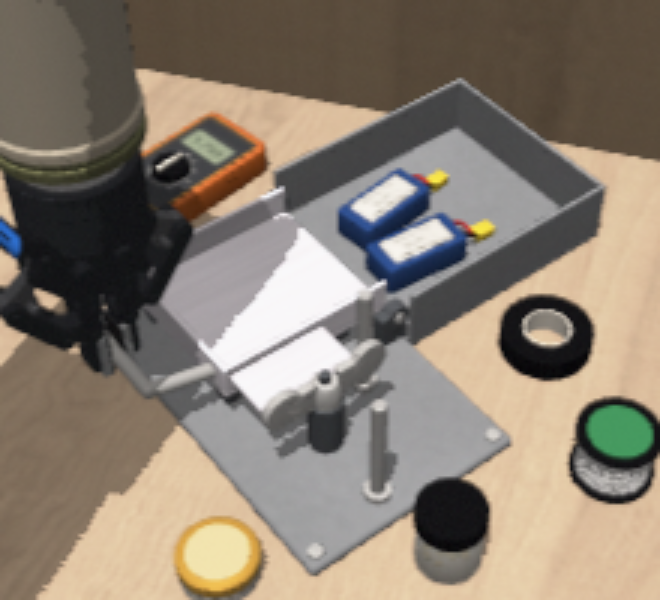

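View pics/wrist11.png

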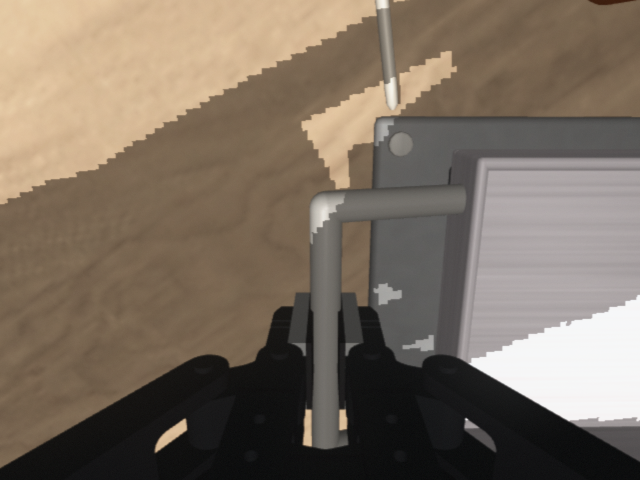

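arm_command(
  increments=[
    [0, 0.0004, -0.0001, 0, 0, 0],
    [0, 0.0008, -0.0002, 0, 0, 0],
    [0, 0.0012, -0.0003, 0, 0, 0],
    [0, 0.0016, -0.0004, 0, 0, 0],
    [0, 0.002, -0.0005, 0, 0, 0],
    [0, 0.0024, -0.0005, 0, 0, 0],
    [0, 0.0026, -0.0005, 0, 0, 0],
    [0, 0.0028, -0.0005, 0, 0, 0],
    [0, 0.003, -0.0005, 0, 0, 0],
    [0, 0.003, -0.0005, 0, 0, 0],
  ],
)

```text
time: 24.4
tool_pos: [432.5, 210.2, 109.7]
tcp_rot: [-90.0, 0.0, -96.5]
ft_force: [4.9, 1.8, -2.3]
finger_gap: 7.9
```

arm_command(
  increments=[
    [0, 0.0003, 0, 0, 0, 0],
    [0, 0.0006, 0, 0, 0, 0],
    [0, 0.0009, 0, 0, 0, 0],
    [0, 0.0012, 0, 0, 0, 0],
    [0, 0.0014, 0, 0, 0, 0],
    [0, 0.0016, 0, 0, 0, 0],
    [0, 0.0018, 0, 0, 0, 0],
    [0, 0.002, 0, 0, 0, 0],
    [0, 0.002, 0, 0, 0, 0],
    [0, 0.002, 0, 0, 0, 0],
  ],
)

```text
time: 25.65
tool_pos: [432.6, 210.2, 109.0]
tcp_rot: [-90.0, -0.0, -96.5]
ft_force: [-3.6, -2.3, 14.8]
finger_gap: 7.8
```

Run:
```python
from h import *
s=r.sense(); print(s["time"],s["tool_pos"],s["ft_force"],s["finger_gap"])
im=r.snapshot("scene");cv2.imwrite(f"pics/scene12.png",cv2.resize(im[205:345,215:375],None,fx=4,fy=4,interpolation=cv2.INTER_CUBIC)[:,:,::-1])
```

```text
25.65 [432.61739484 210.21844081 108.97275041] [-3.60749896 -2.33292469 14.78416488] 7.823447343018352
```

View pics/scene12.png

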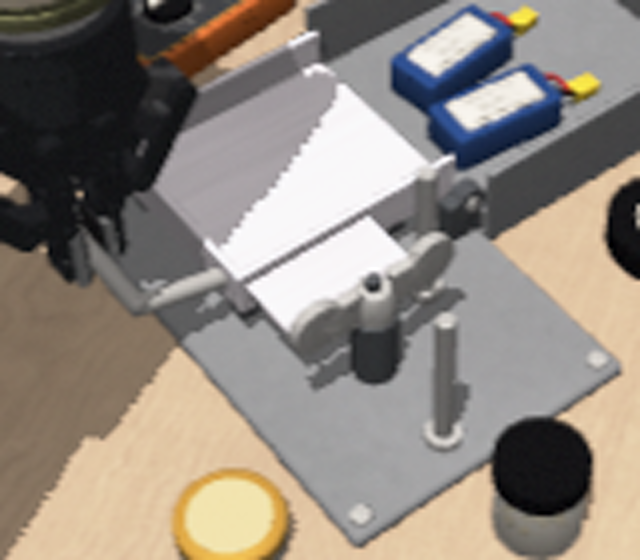

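Contact: +14.8 N upward, so the tray is resting on its bearers and looks level. Releasing and backing off upward.

arm_command(
  increments=[
    [0, 0, 0, 0, 0, 0],
    [0, 0, 0, 0, 0, 0],
    [0, 0, 0, 0, 0, 0],
    [0, 0, 0, 0, 0, 0],
    [0, 0, 0, 0, 0, 0],
    [0, 0, 0, 0, 0, 0],
    [0, 0, 0, 0, 0, 0],
    [0, 0, 0, 0, 0, 0],
    [0, 0, 0, 0, 0, 0],
    [0, 0, 0, 0, 0, 0],
  ],
  jaw=0.15,
)

```text
time: 26.95
tool_pos: [432.5, 210.1, 107.7]
tcp_rot: [-90.0, 0.0, -96.5]
ft_force: [-0.3, -0.1, -1.0]
finger_gap: 36.1
```

arm_command(
  increments=[
    [0, -0.005, 0, 0, 0, 0],
    [0, -0.015, 0, 0, 0, 0],
    [0, -0.03, 0, 0, 0, 0],
    [0, -0.05, 0, 0, 0, 0],
    [0, -0.07, 0, 0, 0, 0],
    [0, -0.09, 0, 0, 0, 0],
    [0, -0.11, -0.005, 0, 0, 0],
    [0, -0.13, -0.02, 0, 0, 0],
    [0, -0.14, -0.03, 0, 0, 0],
    [0, -0.14, -0.03, 0, 0, 0],
  ],
)

```text
time: 28.2
tool_pos: [402.8, 213.8, 249.0]
tcp_rot: [-89.9, 0.1, -96.5]
ft_force: [0.4, -1.2, 0.2]
finger_gap: 36.6
```

Run:
```python
from h import *
s=r.sense(); print(s["time"],s["tool_pos"],s["ft_force"],s["finger_gap"],s["qd"])
im=r.snapshot("scene");cv2.imwrite(f"pics/scene13.png",cv2.resize(im[150:350,190:430],None,fx=3,fy=3,interpolation=cv2.INTER_CUBIC)[:,:,::-1])
im=r.snapshot("wrist");cv2.imwrite(f"pics/wrist13.png",im[:,:,::-1])
im=r.snapshot("top");cv2.imwrite(f"pics/top13.png",cv2.resize(im[100:320,170:430],None,fx=2.5,fy=2.5)[:,:,::-1])
```

```text
28.2 [402.76742906 213.81742392 248.95100878] [ 0.36276835 -1.1835041   0.19203031] 36.56768589190684 [-0.44295705  1.96289639  0.73682378 -0.2536263  -1.20519865 -0.37437944]
```

View pics/scene13.png

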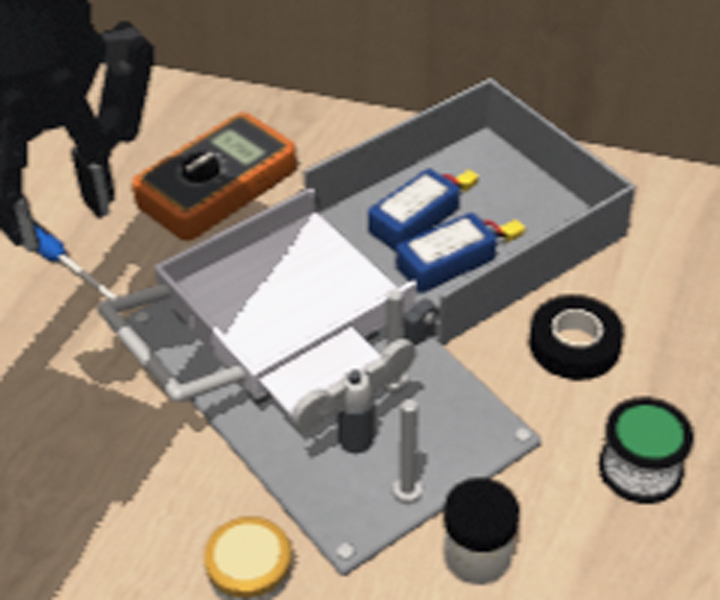

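View pics/wrist13.png

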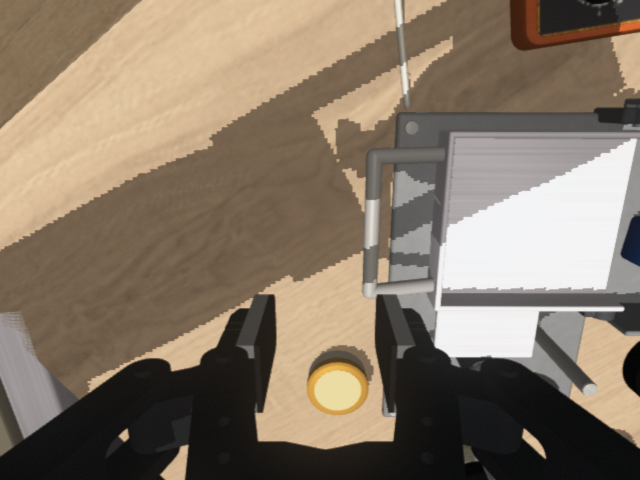

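View pics/top13.png

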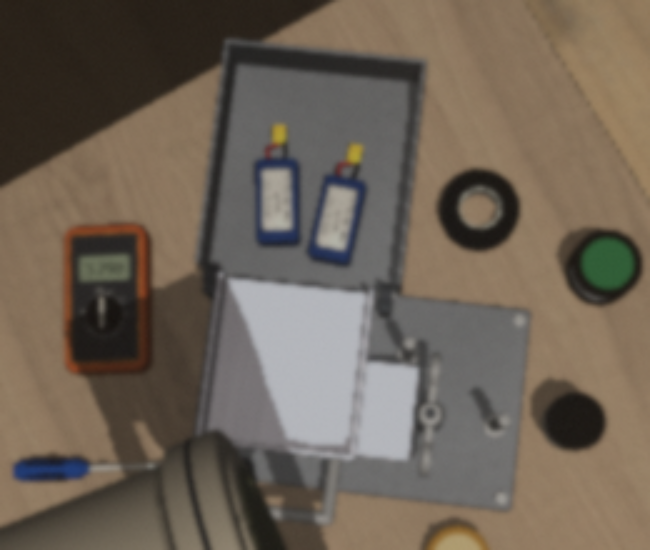

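The packs are in the bin and the tray is level, with the robot clear. I'll check the wing angle more closely.

Run:
```python
from h import *
im=r.snapshot("top");cv2.imwrite("pics/top14.png",cv2.resize(im[200:310,300:390],None,fx=6,fy=6,interpolation=cv2.INTER_CUBIC)[:580,:,::-1])
```

```text
(no output)
```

View pics/top14.png

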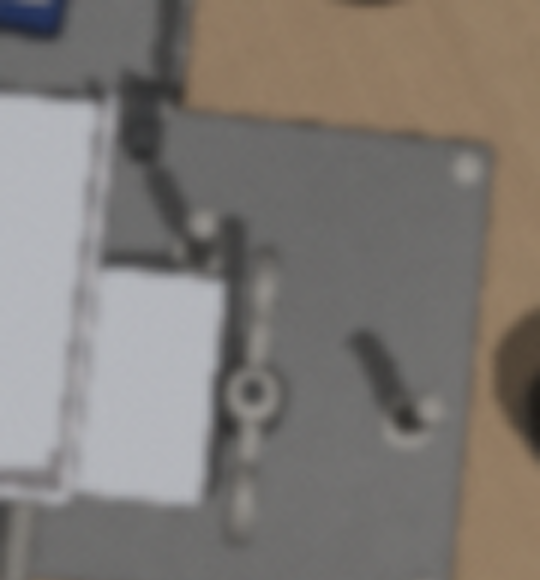

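Wings run (267,255) to (237,535), which is within about 1° of the plate and tray edges. Handing in.

```bash
python3 -c "
from bench import r
print(r.hand_in())"
```

```text
the job is handed in; nothing more can be done
None
```

The job is done and handed in at about 28 s; `hand_in` reports no verdict.

- **Nut:** I gripped one wing and turned the nut counter-clockwise in three arcs of 50°, 50° and 47°, above and inside the pillars, without letting go between arcs. The last top picture shows the wings within about 1° of the tray's side. I did not press on to feel the end stop.
- **Tray:** I lifted it by the handle to about 1.0 rad, and both packs slid out. I then lowered it in the grip until it rested on its bearers. The force at contact was about 15 N, and I let go only after that.
- **Last checks:** Both packs lie flat in the bin, the tray is level and empty, and the bystanders I could see look unmoved. The last force reading was about 1 N, with the gripper clear of everything.

No check failed. The contact forces I read stayed under about 20 N.

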